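Light up a jar's seam with the inspection lamp

ROBOT

A 6-joint arm with a two-finger parallel gripper is mounted at the origin on the work surface. World frame = base frame: x ahead of the robot, y to its left, z up, the work surface at z = 0. Lengths are in m, angles in rad, forces in N, time in s.
With the tool pointing down it reaches from about 0.3 to 0.75 m from the base axis. Payload 8.5 kg.
Tool frame: the origin (TCP) lies midway between the tips of the shut fingers; the grasp point (between the pads) lies env.pinch_z behind it (env.pinch_z is the distance from the TCP to the grasp point, in m); z points along the fingers, y is the line along which they close (so a half turn about z gives the same grasp; the last joint's range is limited). The gripper opens to 85 mm and grips with 20 to 120 N. Pads are 22 mm wide; open, the fingers measure 114 mm over their backs; the gripper's body (76 mm by 85 mm) begins 54 mm behind the grasp point. The pads swing forward as they close: fully open they stand 13 mm farther back than shut.
Start: joints at [-1.499, 0.381, 1.297, -0, 1.464, -0.215], TCP at [0.156, -0.528, 0.199] pointing down, gripper open.
Joint ranges: [-3.11, 3.11], [-0.89, 2.33], [0.22, 2.48], [-1.42, 4.56], [0.17, 2.85], [-2.88, 2.88]. Speed limits (rad/s): [2.39, 2.39, 3.14, 3.14, 3.14, 3.14].

INTERFACE

Orientations are given as a rotation vector (axis times angle).
In Python, from rig import env, eyes, models gives the robot as it stands. The module is installed in compiled form; this text tells all that it offers.
- The arm moves only by the shell command python3 -m jog 'ROWS' [FORCE]. ROWS is JSON, one flat list of numbers, 7 for each row, row after row: the shift along the tool's x, y, z in units of 0.4 m (1.0 is 0.4 m), then the turn, a rotation vector about the tool's x, y, z in units of 90 degrees (1.0 is 90 degrees), then the opening, from 0 (shut) to 1 (fully open). A call has exactly 5 rows; each row is the pose to reach, as a shift and turn from the pose commanded when the call began, along the tool's axes at that moment; what a row does not reach only later rows make up. A row lasts 1/8 s, in which the tool goes at most 62.5 mm and 10.7 degrees, less where a joint would pass 70% of its speed; a pose out of reach is approached as far as the arm can. A call with a number of a shift or a turn outside -1 to 1 is refused whole. A call with a gripper value outside its range is refused whole. The fingers move at their own pace and stop on an object; FORCE is the grip in N (left out, the last holds). Time passes only in rows, so rows that repeat a pose let the fingers close, or fill a call up. It gives the time, the measured TCP pose, the force, the opening and the grip force at its end, in the units of the state.
- env.observe(): the state, without advancing time (a new reading comes with each control period).
- eyes.capture(name): name is "scene" or "top" or "wrist"; returns (picture, depth): 480x640x3 uint8, blue, green, red; 480x640 float32, m along the optical axis (not along the pixel's ray), 0 where there is no reading.
- eyes.camera_model(name): a dict with "fovy" (degrees; the focal length in pixels is half the picture's height over the tangent of half this angle, whatever the lens; pixels are square), "cx", "cy" (the principal point, pixels), "cam_to_world" (4x4, takes a point from camera to world coordinates); the wrist camera has in their place "hand_eye" (4x4, takes a point from camera to tool coordinates, whose origin is the TCP and whose axes are the flange's). Camera axes: x right, y down, z forward; pixel columns grow to the right and rows downward; lengths in m; the calibration is good to about 2 mm. A picture is of the moment at which its call begins: read the wrist's pose just before it. camera_model takes no time and is no camera call.
- env.sign_off(): hands the job in; it is judged then, once.
Trained networks look in the newest picture that a camera, given by its name, has taken for a name from the list of things; names that differ only in an ending like _2 or _b are one class to them, and where a whole thing is asked for, a point or a joint stands for the part that bears it (a point fixed in the world has none). Each returns a list of dicts, best first, with "confidence" (0 to 1); they miss things now and then, are a little off and sometimes report something else, mostly with a low value. They report only what shows in the picture. A call takes as long as a camera call.
- models.recognise(camera, thing): "point" ([x, y, z] in m, in world coordinates, good to about 4 mm: the middle of the surface that is visible of it).
- models.regions_of(camera, thing): "mask" (480x640 bool, what is visible of it).
The state is a dict: "clock": time; "qpos": joint angles; "joint_velocities": joint speeds; "joint_efforts": joint torques, N m; "tcp_pos": TCP position; "tcp_rot": TCP orientation; "ft_force": force on the tool from outside, world axes, zero at the start; "wrist_torque": the same for the moment, N m; "width": finger opening in m; "grasp_force": force on a finger pad.
Only numpy, scipy, OpenCV 4.12 (cv2) and the standard library are available. Lean on these libraries where they do the work, as an engineer would, in place of code of your own. Each camera call takes 0.05 s, during which the arm holds its last target. There are 200 camera calls.

TASK

Set the short closed jar gently upright in the middle of the stand's raised round plate and let go of it. Then draw the inspection lamp out of its holder and turn it to a slant, about halfway between upright and level, its lens pointing down at the middle of the jar's lid from 4 to 10 cm away. Finish while holding the lamp up there, still and touching neither jar nor stand, and leave the other things on the table where they are.

Things in the scene. Friction and masses are not known exactly. Their poses are not given: they have to be found in the camera images.
- jar: The short closed jar to be inspected: clear plastic with dark brown contents and a flat aluminium lid, 60 mm in diameter, 90 mm tall overall, about 220 g. Stands upright on the table. Origin at the centre of its underside, z up through the lid. The two bystanding jars look alike but are 140 mm tall.
- jar_lid (a point): Middle of the top face of the short jar's lid, 90 mm above its underside (a thin ring-pull lies on it, about 2 mm high).
- stand: Fixed inspection stand: square dark steel base 110 x 110 x 12 mm, a thin column, and on it a flat round aluminium plate 72 mm in diameter, 10 mm thick, whose top is 60 mm above the table. Does not turn or move. Origin at the centre of the base's underside, on the column's axis.
- plate_mid (a point): Middle of the top face of the stand's round plate, 60 mm above the table.
- holder: Fixed upright holder: a grey round cup open at the top, outside diameter 54 mm, inside diameter 44 mm, rim 60 mm above the table, inner floor 6 mm above the table, on a square dark steel foot 84 x 84 x 6 mm. Origin at the centre of the foot's underside.
- lamp: Inspection lamp (round torch), 150 mm long, 140 g, standing loosely lens down on the holder's inner floor, tail 156 mm above the table. Black grip 26 mm in diameter from 37 mm to the tail; below it a dark steel head 36 mm in diameter with the lens in its end face, 4 mm of play all round in the cup. Origin at the middle of the lens face, z from lens to tail; it shines along -z.
- tall_jar_left: Bystander: closed jar like the short one, 60 mm in diameter but 140 mm tall, far left. Origin at the centre of its underside.
- tall_jar_right: Bystander: the same tall jar, far right. Origin at the centre of its underside.
- lid_stack: Bystander: stack of aluminium lids, 62 mm in diameter, 24 mm high, near the robot. Origin at the centre of its underside.
- wrench: Bystander: steel wrench lying flat, 150 mm long, near the robot. Origin at the middle of its underside.
- brush: Bystander: hand brush lying on the right of the table. Origin at the middle of its underside.
- parts_tray: Bystander: open steel tray 160 x 120 x 40 mm on the left of the table. Origin at the centre of its underside.
- tin: Bystander: closed low dark tin, 66 mm in diameter, 60 mm tall, on the right of the table. Origin at the centre of its underside.

How it is judged:
On the way, in this order (a step that is already met when the one before it is completed fails the run):
1. the short jar stands on the middle of the plate, let go (horizontal distance between jar and plate_mid below 0.012 m and z of jar in the frame of plate_mid between -0.004 and 0.004 m and angle between jar's own z axis and vertical below 0.08 rad and contact force between the fingers and jar below 0.1 N and linear speed of jar below 0.02 m/s), for 0.2 s.
2. the fingers have drawn the lamp clear of its holder (z of lamp in the frame of holder above 0.07 m and contact force between the fingers and lamp above 1 N), for 0.2 s.
At the end, for the whole second after the job is handed in: Short jar released, upright (0.08 rad) on the plate, within 12 mm of its middle. Fingers hold the lamp still and clear of everything, lens over 160 mm up, lens end down, axis 30 to 60 degrees from vertical; lid's middle 35 to 110 mm ahead of the lens and within 25 mm of the axis (all of step 1 and angle between lamp's own z axis and vertical between 0.52 and 1.05 rad and x of jar_lid in the frame of lamp between -0.025 and 0.025 m and y of jar_lid in the frame of lamp between -0.025 and 0.025 m and z of jar_lid in the frame of lamp between -0.11 and -0.035 m and height (world z) of lamp above 0.16 m and contact force between the fingers and lamp above 1 N and contact force between lamp and jar below 0.1 N and contact force between lamp and holder below 0.1 N and contact force between lamp and stand below 0.1 N and linear speed of lamp below 0.03 m/s and angular speed of lamp below 0.2 rad/s); the arm keeps its last pose, push and grip.
It fails at once if the short jar is dropped onto the stand from more than 20 mm above the plate (horizontal distance between jar and plate_mid below 0.05 m and z of jar in the frame of plate_mid above 0.02 m and contact force between the fingers and jar below 0.05 N).
It fails at once if the short jar is tipped over (angle between jar's own z axis and vertical above 1 rad).
It fails at once if a bystanding thing is moved by more than 30 mm (distance of any of tall_jar_left, tall_jar_right, lid_stack, wrench, brush, parts_tray, tin from where it was at the start of the episode above 0.03 m).
It also fails if it takes over 59 s, if anything falls off the work surface, if the arm or the gripper's body presses on something with over 40 N, if the wrist force passes 120 N, or if a joint passes its speed limit or range.

## Working session

There is one attempt and no reset: what is moved stays moved. The work goes in short steps, Python scripts to look and compute and a shell command to move; the robot and the scene stay as the last step left them, time stands still between calls to the robot, and variables do not carry over. Pictures are saved under pics/ and viewed, at most 10 in all, crops included, and the job is handed in when it is done.

```bash
mkdir -p pics
cat > h.py <<'E'
import numpy as np, cv2
from scipy.spatial.transform import Rotation as R
from rig import env, eyes, models
def T(s):
    M=np.eye(4); M[:3,:3]=R.from_rotvec(s["tcp_rot"]).as_matrix(); M[:3,3]=s["tcp_pos"]; return M
def cloud(name, s=None):
    s=env.observe(); img,d=eyes.capture(name); m=eyes.camera_model(name)
    f=240/np.tan(np.radians(m["fovy"])/2); v,u=np.mgrid[:480,:640]
    P=np.stack([(u-m["cx"])/f*d,(v-m["cy"])/f*d,d,np.ones_like(d)],-1)
    M=m["cam_to_world"] if "cam_to_world" in m else T(s)@np.array(m["hand_eye"])
    return img,d,(P@np.array(M).T)[...,:3]
def rel(pos,rot=None):
    """rows units from current pose to the world target"""
    s=env.observe(); M=T(s)
    dp=M[:3,:3].T@(np.array(pos)-M[:3,3])/0.4
    dr=np.zeros(3) if rot is None else R.from_matrix(M[:3,:3].T@rot).as_rotvec()/(np.pi/2)
    return np.round(np.r_[dp,dr],4)
E
python3 - <<'E'
from h import *
s=env.observe(); print(s, env.pinch_z)
for c in ("scene","top"):
    img,d,P=cloud(c); cv2.imwrite(f"pics/{c}1.png",img)
    print(c,{k:np.round(v,3).tolist() for k,v in eyes.camera_model(c).items()})
    for t in ("jar","stand","holder","lamp","tall_jar_left","tin","lid_stack","wrench","brush","parts_tray"):
        for r in models.regions_of(c,t)[:3]:
            m=r["mask"]&(d>0); Q=P[m]
            if len(Q): z=np.percentile(Q[:,2],97); q=Q[abs(Q[:,2]-z)<.005]; print(c,t,round(r["confidence"],2),len(Q),"ztop",z.round(3),"topmid",((q.max(0)+q.min(0))/2).round(3),"ext",np.ptp(q,axis=0).round(3))
print(eyes.camera_model("wrist"))
E
```

```text
{'clock': 0.0, 'qpos': array([-1.49930651e+00,  3.81209654e-01,  1.29827092e+00,  1.65359517e-05,
        1.46359596e+00, -2.15311690e-01]), 'joint_velocities': array([ 4.49895798e-04, -1.06041857e-03, -4.70146832e-05, -3.17601617e-04,
        5.07245420e-04, -6.52372846e-04]), 'joint_efforts': array([-8.96797010e-04, -4.48461235e+01, -2.31278837e+01, -2.00517156e-04,
        4.77121241e-03, -8.99898929e-07]), 'tcp_pos': array([ 0.15555856, -0.52718765,  0.19850105]), 'tcp_rot': array([-3.10788317e+00, -4.48750211e-01, -1.93137514e-04]), 'ft_force': array([0.1986619 , 0.05160893, 0.12092101]), 'wrist_torque': array([ 0.03142044,  0.00917447, -0.03307779]), 'grasp_force': 0.0, 'width': 0.08521930682471214} 0.0187
scene {'fovy': 51.913, 'cx': 320.746, 'cy': 240.193, 'cam_to_world': [[0.864, 0.417, -0.284, 0.931], [0.504, -0.7, 0.507, -0.574], [0.012, -0.581, -0.814, 1.058], [0.0, 0.0, 0.0, 1.0]]}
scene jar 0.91 891 ztop 0.092 topmid [ 0.589 -0.037  0.09 ] ext [0.059 0.06  0.007]
scene stand 0.71 1302 ztop 0.061 topmid [0.459 0.23  0.06 ] ext [0.071 0.071 0.008]
scene holder 0.69 963 zt
[... 795 characters left out ...]
0.671 -0.415  0.021] ext [0.15  0.137 0.007]
scene parts_tray 0.8 2122 ztop 0.039 topmid [0.637 0.468 0.039] ext [0.181 0.159 0.01 ]
top {'fovy': 46.753, 'cx': 311.375, 'cy': 228.606, 'cam_to_world': [[-0.02, -0.98, 0.197, 0.323], [-1.0, 0.023, 0.012, 0.003], [-0.016, -0.196, -0.98, 1.348], [0.0, 0.0, 0.0, 1.0]]}
top jar 0.78 681 ztop 0.095 topmid [ 0.591 -0.033  0.094] ext [0.058 0.056 0.009]
top stand 0.81 2080 ztop 0.064 topmid [0.461 0.235 0.063] ext [0.07  0.07  0.009]Traceback (most recent call last):
  File "<stdin>", line 9, in <module>
    return umr_maximum(a, axis, None, out, keepdims, initial, where)
ValueError: zero-size array to reduction operation maximum which has no identity
```

View pics/scene1.png

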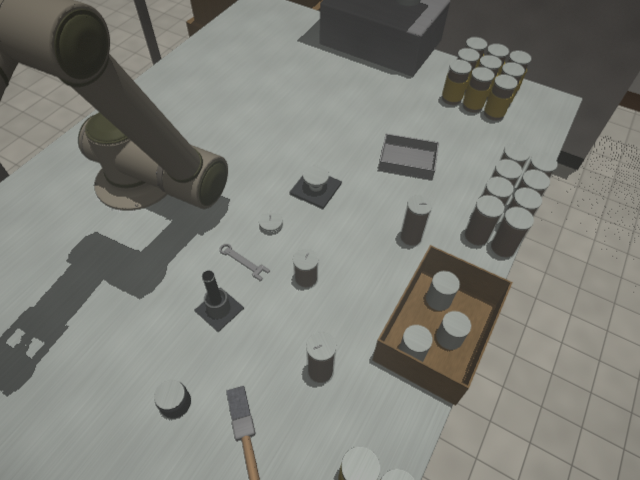

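Run:
```python
from h import *
for c in ("top",):
    img,d,P=cloud(c)
    for t in ("holder","lamp","tall_jar_left","lid_stack","wrench"):
        for r in models.regions_of(c,t)[:2]:
            m=r["mask"]&(d>0); Q=P[m]
            if len(Q)>20: z=np.percentile(Q[:,2],95); q=Q[abs(Q[:,2]-z)<.008]; print(c,t,round(r["confidence"],2),len(Q),"ztop",z.round(3),"topmid",((q.max(0)+q.min(0))/2).round(3),"ext",np.ptp(q,axis=0).round(3))
print(eyes.camera_model("wrist"), env.observe()["clock"])
```

```text
top holder 0.89 949 ztop 0.06 topmid [ 0.458 -0.21   0.06 ] ext [0.053 0.051 0.014]
top holder 0.24 647 ztop 0.094 topmid [ 0.591 -0.032  0.093] ext [0.059 0.058 0.013]
top lamp 0.86 277 ztop 0.159 topmid [ 0.456 -0.211  0.158] ext [0.023 0.026 0.013]
top tall_jar_left 0.75 970 ztop 0.143 topmid [0.764 0.217 0.142] ext [0.061 0.058 0.013]
top lid_stack 0.66 538 ztop 0.028 topmid [0.425 0.062 0.026] ext [0.06  0.06  0.012]
top wrench 0.97 507 ztop 0.012 topmid [ 0.427 -0.073  0.01 ] ext [0.148 0.046 0.012]
{'fovy': 58.228113246437594, 'cx': 321.1233826337978, 'cy': 237.19855329698305, 'hand_eye': array([[ 4.61660442e-05, -9.61730396e-01, -2.73997526e-01,
         6.88917615e-02],
       [ 9.99999991e-01,  7.83590485e-05, -1.06549265e-04,
        -7.27851643e-04],
       [ 1.23941852e-04, -2.73997518e-01,  9.61730391e-01,
        -1.75812317e-01],
       [ 0.00000000e+00,  0.00000000e+00,  0.00000000e+00,
         1.00000000e+00]])} 1.05
```

The scene picture shows the short jar at about (306,268), the stand at (316,187) and the lamp in its holder at (213,295). The two views agree to about 4 mm and the heights match the text.

Run:
```python
from h import *
print(rel([.54,-.035,.25]), rel([.38,-.3,.27]))
```

```text
[ 1.2701 -0.9091 -0.1272  0.      0.      0.    ] [ 0.699  -0.3868 -0.1772  0.      0.      0.    ]
```

```bash
python3 -m jog '[0.14,-0.08,-0.1,0,0,0,1, 0.28,-0.15,-0.18,0,0,0,1, 0.42,-0.23,-0.18,0,0,0,1, 0.56,-0.31,-0.18,0,0,0,1, 0.7,-0.39,-0.18,0,0,0,1]' && python3 -m jog '[0.13,-0.11,0,0,0,0,1, 0.26,-0.23,0,0,0,0,1, 0.4,-0.35,0.05,0,0,0,1, 0.57,-0.52,0.05,0,0,0,1, 0.57,-0.52,0.05,0,0,0,1]'
cat >> h.py <<'E'
def top(c,t,n=2,tol=.006):
    img,d,P=cloud(c)
    for r in models.regions_of(c,t)[:n]:
        Q=P[r["mask"]&(d>0)]
        if len(Q)<50: continue
        z=np.percentile(Q[:,2],90); q=Q[abs(Q[:,2]-z)<tol]; lo,hi=np.percentile(q,[1,99],axis=0)
        print(c,t,round(r["confidence"],2),len(q),"z",z.round(4),"mid",((lo+hi)/2).round(4),"ext",(hi-lo).round(3))
    return img
E
python3 - <<'E'
from h import *
s=env.observe(); print(s["clock"],s["tcp_pos"],s["tcp_rot"],s["qpos"])
cv2.imwrite("pics/w1.png",top("wrist","jar"))
E
```

```text
clock: 1.68
tcp_pos: [0.3637, -0.3153, 0.2713]
tcp_rot: [3.109, 0.448, 0.001]
ft_force: [1.3, 0.0, -0.1]
width: 0.0853
grasp_force: 0.0
clock: 2.3
tcp_pos: [0.5232, -0.0508, 0.2509]
tcp_rot: [3.109, 0.449, 0.0]
ft_force: [0.9, -1.1, -0.6]
width: 0.0854
grasp_force: 0.0
2.3 [ 0.52318729 -0.05084569  0.2508953 ] [3.10915142e+00 4.49046714e-01 3.44425304e-04] [-3.22280853e-01  3.04717991e-01  1.26283407e+00 -6.34777783e-05
  1.57376327e+00  9.61644105e-01]
wrist jar 0.7 5082 z 0.0921 mid [ 0.5906 -0.0326  0.0913] ext [0.055 0.055 0.004]
```

View pics/w1.png

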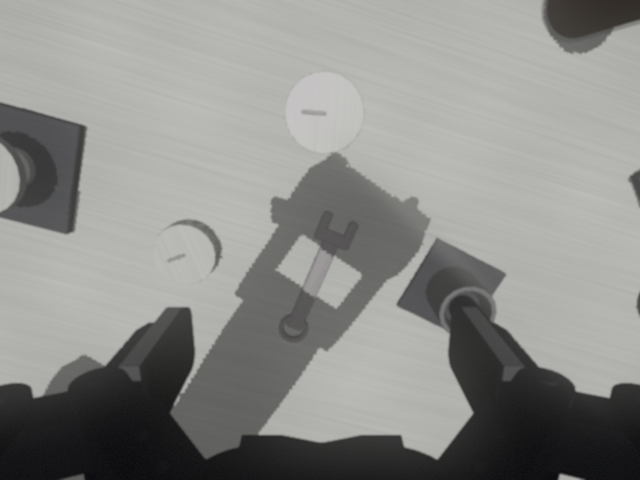

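The wrist picture shows the jar's lid at (325,112), the lid stack at (187,250) and the holder at (452,290). The jar position agrees across three views.

Run:
```python
from h import *
s=env.observe(); print(s["clock"],s["tcp_pos"])
print(rel([.590,-.034,.14]),rel([.590,-.034,.042]))
```

```text
2.4 [ 0.52380983 -0.04818529  0.25036299]
[0.1686 0.0142 0.2759 0.     0.     0.    ] [0.1686 0.0146 0.5209 0.     0.     0.    ]
```

```bash
python3 -m jog '[0.1,0.01,0.1,0,0,0,1, 0.169,0.0145,0.2,0,0,0,1, 0.169,0.0145,0.276,0,0,0,1, 0.169,0.0145,0.276,0,0,0,1, 0.169,0.0145,0.276,0,0,0,1]'
python3 - <<'E'
from h import *
print(rel([.590,-.034,.042]))
E
```

```text
clock: 3.02
tcp_pos: [0.5894, -0.0398, 0.1422]
tcp_rot: [3.109, 0.448, 0.003]
ft_force: [0.5, -0.0, 1.0]
width: 0.0855
grasp_force: 0.0
[ 0.0052 -0.0139  0.2504  0.      0.      0.    ]
```

```bash
python3 -m jog '[0.005,-0.012,0.0,0,0,0,1, 0.005,-0.012,0.08,0,0,0,1, 0.005,-0.012,0.16,0,0,0,1, 0.005,-0.012,0.25,0,0,0,1, 0.005,-0.012,0.25,0,0,0,1]' 40
python3 - <<'E'
from h import *
print(rel([.590,-.034,.042]), env.observe()["tcp_pos"])
E
```

```text
clock: 3.65
tcp_pos: [0.5885, -0.0337, 0.0396]
tcp_rot: [-3.108, -0.449, 0.005]
ft_force: [0.6, 1.0, 0.3]
width: 0.085
grasp_force: 0.0
[ 0.0033  0.0017 -0.0061  0.      0.      0.    ] [ 0.58852789 -0.03371454  0.03957811]
```

```bash
python3 -m jog '[0,0,0,0,0,0,0.6, 0,0,0,0,0,0,0.4, 0,0,0,0,0,0,0.3, 0,0,0,0,0,0,0.3, 0,0,0,0,0,0,0.3]' 40 && python3 -m jog '[0,0,0,0,0,0,0.3, 0,0,-0.05,0,0,0,0.3, 0,0,-0.12,0,0,0,0.3, 0,0,-0.22,0,0,0,0.3, 0,0,-0.32,0,0,0,0.3]'
python3 - <<'E'
from h import *
s=env.observe();print(s["tcp_pos"],s["tcp_rot"],s["qpos"].round(2))
print(rel([.460,.233,.16]))
E
```

```text
clock: 4.28
tcp_pos: [0.5906, -0.0341, 0.043]
tcp_rot: [3.108, 0.449, 0.006]
ft_force: [-0.7, 1.1, 5.8]
width: 0.0584
grasp_force: 42.2
clock: 4.9
tcp_pos: [0.5894, -0.034, 0.171]
tcp_rot: [3.109, 0.449, 0.002]
ft_force: [-0.2, -0.3, -2.0]
width: 0.0579
grasp_force: 43.9
[ 0.58940837 -0.03400841  0.17101233] [3.10881354e+00 4.48904771e-01 2.06530915e-03] [-0.26  0.47  1.23  0.    1.44  1.03]
[-0.1215 -0.7318  0.0269  0.      0.      0.    ]
```

```bash
python3 -m jog '[-0.02,-0.12,0,0,0,0,0.3, -0.04,-0.25,0,0,0,0,0.3, -0.06,-0.38,0,0,0,0,0.3, -0.085,-0.5,0,0,0,0,0.3, -0.1,-0.6,0,0,0,0,0.3]' && python3 -m jog '[-0.01,-0.06,0,0,0,0,0.3, -0.02,-0.1,0,0,0,0,0.3, -0.02,-0.1,0,0,0,0,0.3, -0.02,-0.1,0,0,0,0,0.3, -0.02,-0.1,0,0,0,0,0.3]'
python3 - <<'E'
from h import *
s=env.observe();print(s["tcp_pos"],s["tcp_rot"],s["qpos"].round(2))
img=top("scene","stand"); top("scene","jar"); top("top","stand"); top("top","jar"); im=top("wrist","stand")
cv2.imwrite("pics/w2.png",np.hstack([img[100:300,200:450],im[::2,::2][:200]]))
print(rel([.460,.233,.16]))
E
```

```text
clock: 5.52
tcp_pos: [0.4822, 0.1864, 0.1699]
tcp_rot: [-3.109, -0.45, -0.003]
ft_force: [0.2, 1.1, -2.5]
width: 0.0583
grasp_force: 43.9
clock: 6.15
tcp_pos: [0.4647, 0.2202, 0.1685]
tcp_rot: [3.109, 0.447, -0.0]
ft_force: [-0.1, 0.0, -2.1]
width: 0.0583
grasp_force: 44.0
[0.4646832  0.22016296 0.16851162] [ 3.10947465e+00  4.47126761e-01 -2.13542335e-05] [ 0.21  0.34  1.45 -0.    1.35  1.5 ]
scene stand 0.92 348 z 0.0593 mid [0.4607 0.2276 0.0586] ext [0.067 0.064 0.01 ]
top stand 0.78 78 z 0.0595 mid [0.4515 0.2347 0.0595] ext [0.032 0.07  0.01 ]
wrist stand 0.97 3238 z 0.0612 mid [0.4662 0.2414 0.06  ] ext [0.058 0.058 0.005]
[-0.0016 -0.0321  0.0213  0.      0.      0.    ]
```

View pics/w2.png

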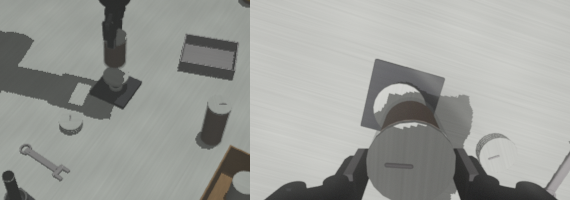

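The wrist view shows the gripped jar in front of the plate, about 13 mm short of it as measured.

```bash
python3 -m jog '[-0.0016,-0.032,0,0,0,0,0.3, -0.0016,-0.032,0.04,0,0,0,0.3, -0.0016,-0.032,0.08,0,0,0,0.3, -0.0016,-0.032,0.12,0,0,0,0.3, -0.0016,-0.032,0.12,0,0,0,0.3]'
python3 - <<'E'
from h import *
s=env.observe();print(s["tcp_pos"],s["tcp_rot"],s["ft_force"])
print(rel([.460,.233,.105]))
E
```

```text
clock: 7.28
tcp_pos: [0.4592, 0.2335, 0.1198]
tcp_rot: [3.109, 0.45, -0.004]
ft_force: [0.1, -0.2, -2.0]
width: 0.0582
grasp_force: 44.0
[0.45917963 0.23349364 0.11975123] [ 3.10922232  0.4496333  -0.00360488] [ 0.1205454  -0.20030277 -1.96970829]
[0.0017 0.0018 0.0369 0.     0.     0.    ]
```

```bash
python3 -m jog '[0,0,0.015,0,0,0,0.3, 0,0,0.025,0,0,0,0.3, 0,0,0.032,0,0,0,0.3, 0,0,0.036,0,0,0,0.3, 0,0,0.036,0,0,0,0.3]'
python3 - <<'E'
from h import *
top("scene","jar"); top("top","jar")
E
```

```text
clock: 7.9
tcp_pos: [0.46, 0.233, 0.1061]
tcp_rot: [-3.109, -0.449, 0.0]
ft_force: [-0.4, -0.6, -1.6]
width: 0.0579
grasp_force: 44.0
scene jar 0.89 139 z 0.1522 mid [0.471  0.2219 0.152 ] ext [0.035 0.069 0.01 ]
```

```bash
python3 -m jog '[0,0,0.002,0,0,0,0.3, 0,0,0.004,0,0,0,0.3, 0,0,0.006,0,0,0,0.3, 0,0,0.006,0,0,0,0.3, 0,0,0.006,0,0,0,0.3]'
```

```text
clock: 8.72
tcp_pos: [0.46, 0.233, 0.1037]
tcp_rot: [-3.109, -0.449, 0.0]
ft_force: [0.5, 0.7, -2.0]
width: 0.0583
grasp_force: 44.0
```

```bash
python3 -m jog '[0,0,0.002,0,0,0,0.3, 0,0,0.003,0,0,0,0.3, 0,0,0.004,0,0,0,0.3, 0,0,0.004,0,0,0,0.3, 0,0,0.004,0,0,0,0.3]'
```

```text
clock: 9.35
tcp_pos: [0.4604, 0.2332, 0.103]
tcp_rot: [-3.109, -0.449, -0.003]
ft_force: [-1.1, 1.1, 6.9]
width: 0.0582
grasp_force: 44.9
```

Contact. Now I'll open, then lift.

```bash
python3 -m jog '[0,0,0,0,0,0,0.75, 0,0,0,0,0,0,0.9, 0,0,0,0,0,0,1, 0,0,0,0,0,0,1, 0,0,0,0,0,0,1]' && python3 -m jog '[0,0,-0.08,0,0,0,1, 0,0,-0.2,0,0,0,1, 0,0,-0.34,0,0,0,1, 0,0,-0.4,0,0,0,1, 0,0,-0.4,0,0,0,1]'
python3 - <<'E'
from h import *
s=env.observe();print(s["tcp_pos"],s["tcp_rot"],s["qpos"].round(3))
top("scene","jar"); top("top","jar"); 
Rl=T(s)[:3,:3]; print(rel([.457,-.213,.27]))
E
```

```text
clock: 9.98
tcp_pos: [0.46, 0.233, 0.1021]
tcp_rot: [3.109, 0.449, -0.0]
ft_force: [0.3, 0.7, 0.5]
width: 0.0855
grasp_force: 0.0
clock: 10.6
tcp_pos: [0.4605, 0.2331, 0.2635]
tcp_rot: [-3.109, -0.449, -0.006]
ft_force: [0.3, -0.0, -0.5]
width: 0.0855
grasp_force: 0.0
[0.46051511 0.2331426  0.26347761] [-3.10901109 -0.44902324 -0.00559609] [ 0.239  0.279  1.264 -0.     1.595  1.523]
scene jar 0.9 317 z 0.1498 mid [0.4592 0.2298 0.1486] ext [0.057 0.059 0.009]
top jar 0.77 216 z 0.1526 mid [0.4614 0.2192 0.1512] ext [0.05  0.027 0.009]
[-0.3213  1.0673 -0.0227  0.      0.      0.    ]
```

```bash
python3 -m jog '[-0.04,0.14,-0.02,0,0,0,1, -0.08,0.28,-0.02,0,0,0,1, -0.12,0.42,-0.02,0,0,0,1, -0.16,0.56,-0.02,0,0,0,1, -0.2,0.7,-0.02,0,0,0,1]' && python3 -m jog '[-0.03,0.1,0,0,0,0,1, -0.05,0.18,0,0,0,0,1, -0.05,0.2,0,0,0,0,1, -0.05,0.2,0,0,0,0,1, -0.05,0.2,0,0,0,0,1]'
python3 - <<'E'
from h import *
s=env.observe();print(s["clock"],s["tcp_pos"],s["qpos"].round(3))
cv2.imwrite("pics/w3.png",top("wrist","lamp")); top("wrist","holder",1);top("top","jar");top("scene","jar"); top("scene","lamp",1)
print(rel([.457,-.213,.20]),rel([.457,-.213,.106]))
E
```

```text
clock: 11.42
tcp_pos: [0.4619, -0.0599, 0.2691]
tcp_rot: [-3.108, -0.449, 0.002]
ft_force: [0.2, 1.1, -0.4]
width: 0.0856
grasp_force: 0.0
clock: 12.05
tcp_pos: [0.4659, -0.1394, 0.27]
tcp_rot: [-3.109, -0.451, 0.0]
ft_force: [0.5, -0.7, -0.8]
width: 0.0854
grasp_force: 0.0
12.05 [ 0.4658767  -0.13944071  0.26998908] [-0.535  0.223  1.323  0.     1.596  0.748]
wrist lamp 0.62 1092 z 0.1575 mid [ 0.4562 -0.2109  0.1557] ext [0.025 0.025 0.007]
wrist holder 0.67 779 z 0.0603 mid [ 0.4577 -0.2113  0.0586] ext [0.052 0.051 0.008]
top jar 0.88 553 z 0.1527 mid [0.4609 0.2342 0.1512] ext [0.057 0.056 0.008]
scene jar 0.89 300 z 0.1498 mid [0.4597 0.2287 0.1487] ext [0.055 0.058 0.009]
scene jar 0.65 394 z 0.0352 mid [0.6378 0.4683 0.0351] ext [0.177 0.156 0.011]
scene lamp 0.64 115 z 0.1556 mid [ 0.4559 -0.2161  0.1545] ext [0.024 0.025 0.008]
[-0.0726  0.1675  0.1754  0.      0.      0.    ] [-0.0726  0.1675  0.4104  0.      0.      0.    ]
```

View pics/w3.png

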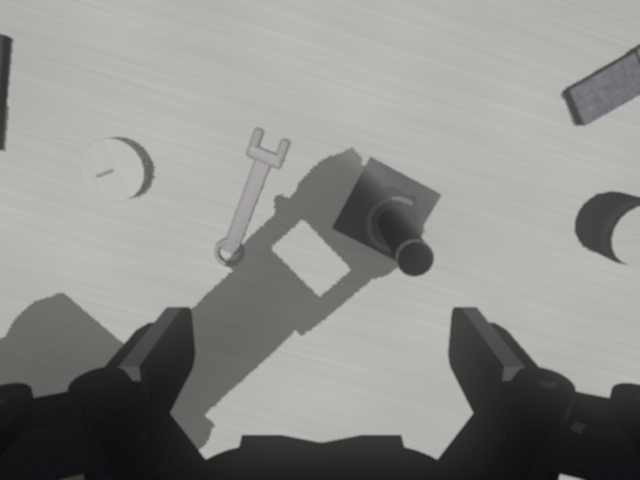

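The jar stands centred on the plate (top view 0.461, 0.234; scene view 0.460, 0.229). The wrist view shows the lamp's tail at (415,257) and an open gap around it.

```bash
python3 -m jog '[-0.04,0.09,0.03,0,0,0,1, -0.073,0.167,0.06,0,0,0,1, -0.073,0.167,0.12,0,0,0,1, -0.073,0.167,0.15,0,0,0,1, -0.073,0.167,0.15,0,0,0,1]'
python3 - <<'E'
from h import *
print(env.observe()["tcp_pos"],rel([.456,-.213,.106]))
E
```

```text
clock: 13.18
tcp_pos: [0.4567, -0.2125, 0.2098]
tcp_rot: [-3.108, -0.449, 0.001]
ft_force: [-0.1, 0.1, 0.7]
width: 0.0856
grasp_force: 0.0
[ 0.4567168  -0.21252169  0.20982495] [-0.0019  0.0009  0.2596  0.      0.      0.    ]
```

```bash
python3 -m jog '[0,0,0.07,0,0,0,1, 0,0,0.14,0,0,0,1, 0,0,0.21,0,0,0,1, 0,0,0.26,0,0,0,1, 0,0,0.26,0,0,0,1]' && python3 -m jog '[0,0,0,0,0,0,0.6, 0,0,0,0,0,0,0.4, 0,0,0,0,0,0,0.2, 0,0,0,0,0,0,0.0, 0,0,0,0,0,0,0.0]' 60 && python3 -m jog '[0,0,0,0,0,0,0, 0,0,0,0,0,0,0, 0,0,-0.04,0,0,0,0, 0,0,-0.1,0,0,0,0, 0,0,-0.18,0,0,0,0]'
```

```text
clock: 13.8
tcp_pos: [0.4568, -0.2126, 0.1061]
tcp_rot: [-3.108, -0.45, 0.001]
ft_force: [0.2, 0.4, 0.1]
width: 0.0854
grasp_force: 0.0
clock: 14.42
tcp_pos: [0.4572, -0.2131, 0.1069]
tcp_rot: [3.108, 0.449, 0.002]
ft_force: [-1.1, 1.1, 5.5]
width: 0.0238
grasp_force: 58.8
clock: 15.05
tcp_pos: [0.4564, -0.2126, 0.1783]
tcp_rot: [-3.108, -0.449, 0.002]
ft_force: [-0.0, -0.2, -2.3]
width: 0.0235
grasp_force: 59.0
```

```bash
python3 -m jog '[0,0,-0.1,0,0,0,0, 0,0,-0.2,0,0,0,0, 0,0,-0.3,0,0,0,0, 0,0,-0.4,0,0,0,0, 0,0,-0.4,0,0,0,0]' && python3 -m jog '[0,-0.08,0,0.06,0,0,0, 0,-0.16,0,0.14,0,0,0, 0.02,-0.24,0,0.22,0,0,0, 0.05,-0.32,0,0.3,0,0,0, 0.08,-0.4,0,0.36,0,0,0]'
python3 - <<'E'
from h import *
s=env.observe();M=T(s); print(s["tcp_pos"],s["qpos"].round(3),"z",M[:3,2])
y=np.array([.283,-.96,0]); d=(-y+[0,0,-1])/np.sqrt(2); d/=np.linalg.norm(d)
x=np.array([.96,.283,0]);x/=np.linalg.norm(x); Rt=np.c_[x,np.cross(d,x),d]
L=np.array([.460,.233,.150])
print(L-.17*d, rel(L-.17*d,Rt), rel(L-.22*d,Rt))
E
```

```text
clock: 15.68
tcp_pos: [0.4573, -0.2133, 0.3405]
tcp_rot: [3.105, 0.448, 0.006]
ft_force: [-0.4, 0.2, -1.5]
width: 0.0239
grasp_force: 59.3
clock: 16.3
tcp_pos: [0.4421, -0.0496, 0.3367]
tcp_rot: [-2.548, -0.365, 0.11]
ft_force: [0.7, 0.2, -0.8]
width: 0.0237
grasp_force: 59.2
[ 0.44214972 -0.04957899  0.33673685] [-0.614  0.289  1.174  0.4    2.109  0.803] z [-0.15397329  0.51804878 -0.84137844]
[0.49400455 0.11764887 0.27015743] [ 0.2425 -0.2171  0.3367  0.1368  0.0006 -0.0015] [ 0.2424 -0.1905  0.2145  0.1368  0.0006 -0.0015]
```

```bash
python3 -m jog '[0.07,-0.05,0.05,0.04,0,0,0, 0.14,-0.1,0.1,0.08,0,0,0, 0.2,-0.15,0.16,0.11,0,0,0, 0.242,-0.19,0.214,0.137,0,0,0, 0.242,-0.19,0.214,0.137,0,0,0]'
cat > t.py <<'E'
from h import *
s=env.observe();M=T(s); print(s["clock"],s["tcp_pos"],s["qpos"].round(3),"z",M[:3,2])
y=np.array([.283,-.96,0]); d=(-y+[0,0,-1]); d/=np.linalg.norm(d)
x=np.array([.96,.283,0]);x/=np.linalg.norm(x); Rt=np.c_[x,np.cross(d,x),d]
L=np.array([.460,.233,.150])
print(rel(L-.17*d,Rt))
print("lid in tool", M[:3,:3].T@(L-M[:3,3]))
E
python3 t.py
```

```text
clock: 16.92
tcp_pos: [0.5034, 0.0837, 0.3045]
tcp_rot: [-2.339, -0.337, 0.145]
ft_force: [-0.4, -0.2, -1.0]
width: 0.0237
grasp_force: 59.3
16.925 [0.50344217 0.08366828 0.30453711] [-0.403  0.409  1.191  0.644  2.017  1.023] z [-0.20329672  0.67585995 -0.70843756]
[ 0.0019 -0.0018  0.1231  0.0015  0.0025 -0.0012]
lid in tool [ 0.00140736 -0.00111328  0.21923887]
```

```bash
python3 -m jog '[0.001,-0.001,0.03,0,0,0,0, 0.002,-0.002,0.06,0,0,0,0, 0.002,-0.002,0.09,0,0,0,0, 0.002,-0.002,0.12,0,0,0,0, 0.002,-0.002,0.12,0,0,0,0]'
python3 -m jog '[0,0,0,0,0,0,0,0,0,0,0,0,0,0,0,0,0,0,0,0,0,0,0,0,0,0,0,0,0,0,0,0,0,0,0]'
cat >> t.py <<'E'
pics=[]
for c in ("scene","top"):
    img,dd,P=cloud(c); pics.append(img)
    for r in models.regions_of(c,"lamp")[:1]:
        Q=P[r["mask"]&(dd>0)]; q=(Q-M[:3,3])@M[:3,:3]; q=q[(abs(q[:,0])<.04)&(abs(q[:,1])<.04)]
        print(c,len(q),"lamp in tool: z max",np.percentile(q[:,2],[2,98]).round(3))
        for a in (.03,.05,.07,.09):
            k=q[abs(q[:,2]-a)<.01]
            if len(k)>5: print(a,np.percentile(k,[3,97],axis=0)[:,:2].round(3).tolist())
    top(c,"jar",1)
cv2.imwrite("pics/f.png",np.hstack([pics[0][80:320,180:480],pics[1][100:340,100:400]]))
E
python3 t.py
```

```text
clock: 17.55
tcp_pos: [0.4945, 0.1162, 0.2726]
tcp_rot: [-2.34, -0.338, 0.14]
ft_force: [-0.1, -0.2, -1.4]
width: 0.0238
grasp_force: 59.2
clock: 18.18
tcp_pos: [0.495, 0.1157, 0.2731]
tcp_rot: [-2.341, -0.338, 0.139]
ft_force: [0.2, 0.2, -1.5]
width: 0.0232
grasp_force: 59.2
18.175 [0.49504898 0.11565998 0.27306254] [-0.356  0.403  1.291  0.64   1.908  1.001] z [-0.19901943  0.67503529 -0.71043552]
[-0.0011  0.0012  0.009   0.0033  0.      0.0001]
lid in tool [-0.00043528 -0.00039456  0.17361208]
scene 151 lamp in tool: z max [-0.029  0.086]
0.03 [[0.002, -0.009], [0.009, 0.012]]
0.05 [[0.001, -0.012], [0.01, 0.012]]
0.07 [[-0.007, -0.013], [0.014, 0.018]]
0.09 [[0.002, -0.011], [0.014, 0.018]]
scene jar 0.57 178 z 0.1491 mid [0.468  0.23   0.1479] ext [0.039 0.06  0.009]
top 661 lamp in tool: z max [-0.046  0.096]
0.03 [[-0.012, -0.015], [0.011, -0.004]]
0.05 [[-0.012, -0.015], [0.01, -0.003]]
0.07 [[-0.017, -0.02], [0.016, 0.005]]
0.09 [[-0.017, -0.02], [0.014, -0.003]]
top jar 0.83 540 z 0.153 mid [0.4608 0.2343 0.1513] ext [0.056 0.056 0.008]
```

View pics/f.png

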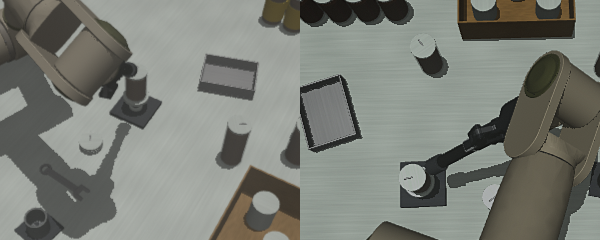

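The composite shows the lamp aligned with the tool axis and slanted at the lid (top view, lid at about (413,180)), clear of jar and stand. The lens is about 74 mm from the lid, and the axis passes within a few millimetres of its middle.

```bash
python3 -c "
from rig import env
print(env.sign_off())"
```

```text
the job is handed in; nothing more can be done
None
```

The job is handed in, but sign-off returned no verdict: by my last measurements, the short jar stands released and upright on the middle of the plate, and the lamp is held still at about 45°, clear of jar and stand, with its lens about 74 mm from the lid's middle.

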